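# Slide the tall straw canister into the empty bay

## Robot

A 6-joint arm with a two-finger parallel gripper is mounted at the origin on the work surface. World frame = base frame: x ahead of the robot, y to its left, z up, the work surface at z = 0. Lengths are in m, angles in rad, forces in N, time in s.
With the tool pointing down it reaches from about 0.425 to 0.95 m from the base axis. Payload 3.5 kg.
Tool frame: the origin (TCP) lies on the centre line of the jaws, within the pads' length; the fingertips stand 14 mm ahead of it and the grasp point (between the pads) lies 5 mm behind it (tips_ahead is the distance from the TCP to the fingertips, in m); y points along the fingers, z is the direction in which the jaws open and shut, and the axes are right-handed (so a half turn about y gives the same grasp; the last joint's range is limited). The gripper opens to 85 mm and grips with 20 to 120 N. Pads are 22 mm wide; open, the fingers measure 114 mm over their backs; the gripper's body (76 mm by 85 mm) begins 54 mm behind the grasp point. The pads swing forward as they close: fully open they stand 13 mm farther back than shut.
Start: joints at [-1.3, 0.286, 1.577, -0, 1.279, -0.15], TCP at [0.276, -0.616, 0.245] pointing down, gripper open.
Joint ranges: [-2.77, 2.77], [-0.9, 2.22], [0.21, 2.48], [-1.53, 4.67], [0.24, 2.81], [-2.84, 2.84]. Speed limits (rad/s): [2.79, 2.79, 3.14, 3.14, 3.14, 3.14].

## Interface

Orientations are given as a unit quaternion [x, y, z, w].
In Python, from plant import get_state, read_camera, sign_off, tips_ahead gives the robot as it stands.
- The arm moves only by the tool send_rows, never from a script. Its argument "plan" is a list of rows, each a list of 2 entries, a list of its own where there are three numbers: the shift along the tool's x, y, z in units of 12 cm (1.0 is 12 cm), then the turn, a rotation vector about the tool's x, y, z in units of 360 degrees (1.0 is 360 degrees). In form: [[[tx, ty, tz], [rx, ry, rz]], ...]. A call has 1 to 12 rows; each row shifts and turns the commanded pose from where the row before left it, along the tool's axes as they then stand; what a row does not reach is not made up. A row lasts 1/10 s, in which the tool goes at most 50 mm and 8.59 degrees, less where a joint would pass 70% of its speed; a pose out of reach is approached as far as the arm can. A call with a number of a shift or a turn outside -1 to 1 is refused whole. A call with a gripper value outside its range is refused whole. "gripper" is the closure, from 0 (fully open) to 1 (shut), set as the call begins (left out, the last holds). The fingers move at their own pace and stop on an object; "grip_force" is the grip in N (left out, the last holds). Time passes only in rows, so rows that do not move let the fingers close. It gives the time, the measured TCP pose, the force and the opening at its end, in the units of the state.
- get_state(): the state, without advancing time (a new reading comes with each control period).
- read_camera(name): name is "scene" or "top" or "wrist"; returns a dict with "img" (384x512x3 uint8, blue, green, red), "fx", "fy", "cx", "cy" (pixels), "world_from_camera" (4x4, takes a point from camera to world coordinates); the wrist camera has in their place "mount" (4x4, takes a point from camera to tool coordinates, whose origin is the TCP and whose axes are the tool frame's). Camera axes: x right, y down, z forward; pixel columns grow to the right and rows downward; lengths in m; the calibration is good to about 2 mm. A picture is of the moment at which its call begins: read the wrist's pose just before it. There is no depth.
- sign_off(): hands the job in, once; it reports no verdict.
The state is a dict: "time": time; "qpos": joint angles; "dq": joint speeds; "joint_efforts": joint torques, N m; "eef_pos": TCP position; "tcp_rot": TCP orientation; "contact_force": force on the tool from outside, world axes, zero at the start; "wrist_torque": the same for the moment, N m; "opening": opening from 0.0 (shut) to 1.0 (fully open).
Only numpy, scipy, OpenCV 4.12 (cv2) and the standard library are available. Lean on these libraries where they do the work, as an engineer would, in place of code of your own. Each camera call takes 0.05 s, during which the arm holds its last target. There are 200 camera calls.

## Task

The tall, open canister of straws standing out on the table has to be parked: push it along the table, low on its body so that it stays upright, into the empty one of the two steel bays, until it stands up against that bay's back plate. Only push it: do not grip, lift or tip it. Leave everything else where it stands, and take the hand away at the end.

Things in the scene. Friction and masses are not known exactly. Their poses are not given: they have to be found in the camera images.
- canister: The canister to push: kraft cardboard tube, 60 mm in diameter, 170 mm tall, full of straws that stand out of its open top to 210 mm. Starts upright to the right of the two bays. Origin: centre of its underside; z is its axis, up. 0.2 to 0.4 kg; friction on the table about 0.5 to 0.7: it tips if pushed higher than about 40 mm above the table.
- empty_bay: Empty steel bay fixed to the table, open on the side of the loose canister, no floor. Origin: on the table, where the canister's centre stands when it touches the back plate; x points level into the bay, z up. Back plate 70 mm high, inner face at x = +30 mm. Side rails 16 mm high, 4 mm thick, inner faces at y = +-40 mm back to x = -56 mm, then flaring to a mouth about 106 mm wide at x = -80 mm.
- full_bay: The other bay, of the same shape and frame as the empty bay, fixed; the parked canister stands in it. One bay is nearer the robot, one farther; which of them is the empty one varies.
- parked_canister: A canister just like the one to push, already standing in the full bay (10 to 15 mm from touching its back plate); leave it alone. Origin: centre of its underside.
- tin: Bystander: round aluminium tin with lid, 56 mm in diameter, 70 mm high, behind the two bays, to their left. Origin: centre of its underside.
- tape_roll: Bystander: roll of clear tape lying flat, 64 mm in diameter, 24 mm high, behind the nearer bay, to its left. Origin: centre of its underside.
- spray_bottle: Bystander: small white spray bottle, 54 mm in diameter, 124 mm high, far to the right. Origin: centre of its underside.
- straw_bundle: Bystander: banded bundle of brown straws lying on the table at the near left, 197 mm long (along its y), 40 mm wide, 36 mm high. Origin: centre of its underside.
- glove_box: Bystander: white paper box, 120 x 160 x 70 mm, at the far left. Origin: centre of its underside.
- tub: Bystander: white plastic cup, 90 mm across the rim, 60 mm high, at the near right. Origin: centre of its underside.
There are look-alikes about, which are no part of the job. Leave any blue or red look-alike of the empty_bay alone.

How it is judged:
At the end, for the whole second after the job is handed in: The canister stands upright on the table, at rest, between the rails of the empty bay and against its back plate (its centre within 8 mm of the bay's origin along the bay and within 15 mm across it) (x of canister in the frame of empty_bay between -0.008 and 0.008 m and y of canister in the frame of empty_bay between -0.015 and 0.015 m and height (world z) of canister below 0.004 m and angle between canister's own z axis and vertical below 0.05 rad and linear speed of canister below 0.01 m/s); the robot touches nothing.
It fails at once if the canister is tipped by more than about 20 degrees (angle between canister's own z axis and vertical above 0.35 rad).
It fails at once if the canister is lifted off the table (height (world z) of canister above 0.02 m or (height (world z) of canister above 0.007 m and angle between canister's own z axis and vertical below 0.1 rad)).
It fails at once if the canister is gripped or pressed hard (fingers on it with more than 35 N) (contact force between the fingers and canister above 35 N).
It fails at once if something else on the table is shifted by more than 20 mm (distance of any of parked_canister, tin, tape_roll, spray_bottle, straw_bundle, glove_box, tub from where it was at the start of the episode above 0.02 m).
It also fails if it takes over 64 s, if anything falls off the work surface, if the arm or the gripper's body presses on something with over 40 N, if the wrist force passes 120 N, or if a joint passes its speed limit or range.

## Working session

There is one attempt and no reset: what is moved stays moved. The work goes in short steps, Python scripts to look and compute and a tool call to move; the robot and the scene stay as the last step left them, time stands still between calls to the robot, and variables do not carry over. Pictures are saved under pics/ and viewed, about 8 in all and at most 12, crops included, and the job is handed in when it is done.

Besides the shell and the picture viewer there is one more tool, called as name(argument=value, ...) on one line, values as JSON. send_rows: Moves the arm, as the interface text tells. Its arguments: {"type":"object","properties":{"plan":{"type":"array"},"gripper":{"type":"number"},"grip_force":{"type":"number"}},"required":["plan"]}

```bash
mkdir -p pics
python3 - <<'E'
from plant import *
import cv2,numpy as np
s=get_state();print(s['time'],s['eef_pos'],s['tcp_rot'],tips_ahead)
for n in("top","scene"):
    c=read_camera(n);cv2.imwrite(f'pics/{n}0.png',cv2.resize(c['img'],(768,576)))
    cv2.imwrite(f'{n}_raw.png',c['img'])
    print(n,c['fx'],c['fy'],c['cx'],c['cy']);print(np.round(c['world_from_camera'],4).tolist())
E
```

```text
0.0 [ 0.27558945 -0.61550272  0.2439581 ] [-0.14773105  0.69234077 -0.69068603  0.14762318] 0.014
top 354.1899496657249 354.1899496657249 256.82412603974063 196.64853495363934
[[0.0223, -0.9954, 0.0935, 0.407], [-0.9995, -0.0202, 0.0232, 0.0589], [-0.0212, -0.094, -0.9953, 1.0391], [0.0, 0.0, 0.0, 1.0]]
scene 457.3005444817223 457.3005444817223 254.5286822352758 186.0459705694027
[[0.4304, 0.6514, -0.6248, 1.5137], [0.9026, -0.3117, 0.2969, -0.4337], [-0.0014, -0.6918, -0.7221, 1.2386], [0.0, 0.0, 0.0, 1.0]]
```

View pics/top0.png

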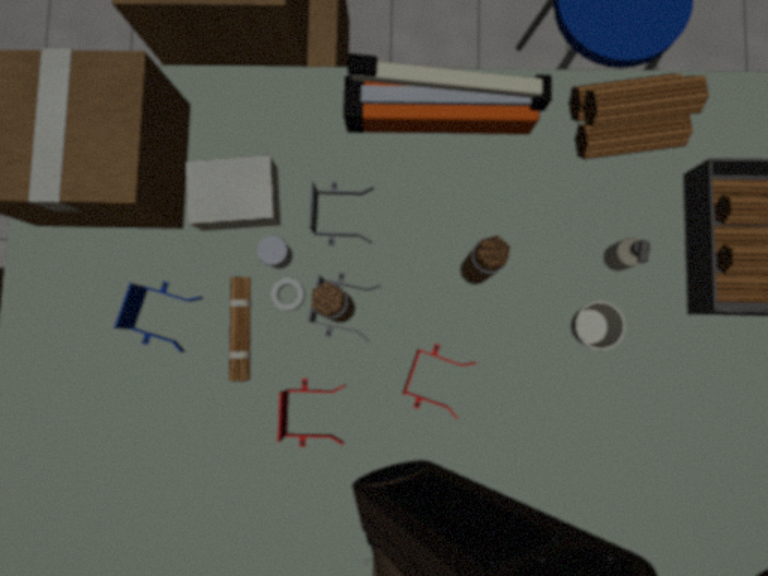

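View pics/scene0.png

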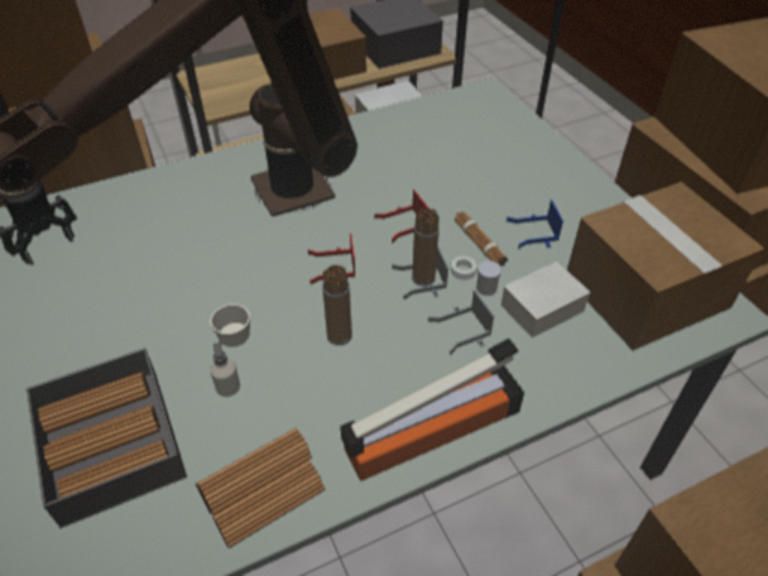

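Top view (768-wide): loose canister at (485,258), standing right of the bays. The bay candidates are steel far (341,213), steel near holding the parked canister (341,303), blue (150,308), red (310,415) and red (435,380). The steel one at (341,213) fits: it is grey, empty and open towards the loose canister. I'll confirm it in a crop.

```bash
cat > h.py <<'E'
import numpy as np,cv2
from plant import *
def cast(c,u,v,z):
    T=np.array(c['world_from_camera']);d=T[:3,:3]@np.array([(u-c['cx'])/c['fx'],(v-c['cy'])/c['fy'],1])
    o=T[:3,3];return (o+d*(z-o[2])/d[2])[:2]
def proj(c,p):
    T=np.linalg.inv(np.array(c['world_from_camera']));q=T[:3,:3]@np.array(p)+T[:3,3]
    return np.array([c['fx']*q[0]/q[2]+c['cx'],c['fy']*q[1]/q[2]+c['cy']])
E
python3 - <<'E'
from h import *
c=read_camera('top');im=np.mean([read_camera('top')['img'].astype(float) for _ in range(4)],0).astype(np.uint8)
cv2.imwrite('top_avg.png',im)
k=im[110:240,195:355];cv2.imwrite('pics/crop_top.png',cv2.resize(k,None,fx=4.5,fy=4.5,interpolation=cv2.INTER_CUBIC))
s=read_camera('scene');cv2.imwrite('scene_avg.png',s['img'])
k=s['img'][120:250,200:345];cv2.imwrite('pics/crop_sc.png',cv2.resize(k,None,fx=4.5,fy=4.5,interpolation=cv2.INTER_CUBIC))
E
```

```text
(no output)
```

View pics/crop_top.png

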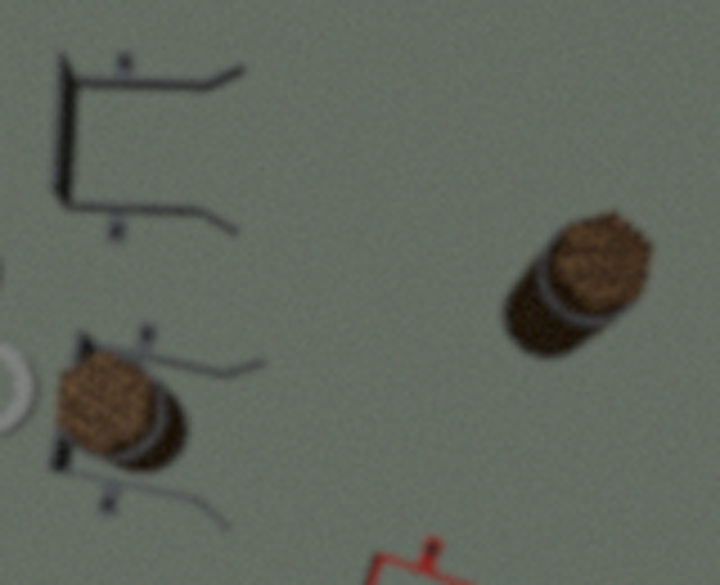

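View pics/crop_sc.png

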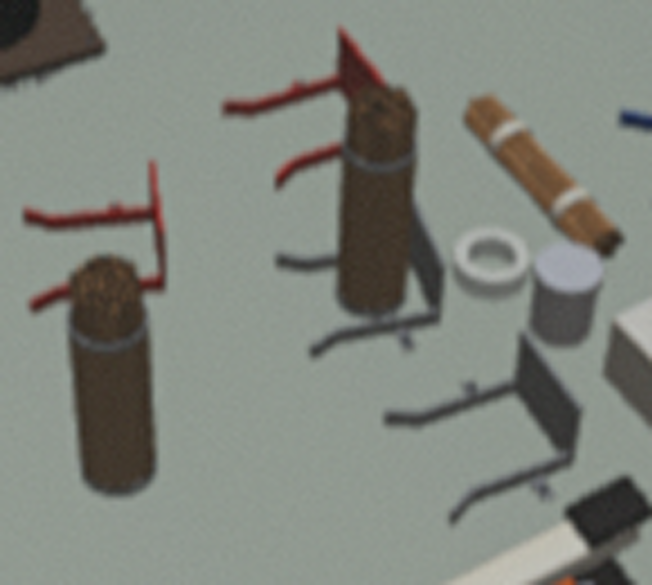

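Run:
```python
from h import *
c=read_camera('top');s=read_camera('scene')
t=lambda x,y,z:cast(c,(x-1.75)/4.5+195,(y-1.75)/4.5+110,z)
q=lambda x,y,z:cast(s,(x-1.75)/4.5+200,(y-1.75)/4.5+120,z)
U0,U1,L0,L1=[t(*p,.016) for p in((75,82),(207,86),(70,207),(200,212))]
print('rails',U0,U1,L0,L1)
a=(U0-U1)+(L0-L1);a/=np.linalg.norm(a);n=np.array([-a[1],a[0]]);print('dir',a,'yaw',np.degrees(np.arctan2(a[1],a[0])),'width',(U1-L1)@n,(U0-L0)@n)
bc=(U1+L1)/2; O=bc+a*.056; 
# lateral from mean of both
O=O+n*(((U0+L0)/2-O)@n)*.5; print('bay O(flare)',O)
B=t((64+68)/2,198,.0); 
# plate base ends in scene crop: (573,462) near end outer; rails join
print('plate-rail corners(scene)',q(572,460,.016),q(517,384,.016),'flare',q(475,492,.016),q(420,418,.016))
print('can top',t(551,311,0),'straws',t(600,263,.21),'scene base',q(118,455,0), 'base front rim pt',q(118,492,0))
print('parked',t(140,424,0),t(106,402,.21))
```

```text
rails [0.70524069 0.22235123] [0.70395009 0.13522532] [0.62159347 0.22275068] [0.61979618 0.13755965]
dir [0.01791702 0.99983948] yaw 88.97337518005338 width -0.08418222682800107 -0.08364094953043001
bay O(flare) [0.66287649 0.19238349]
plate-rail corners(scene) [0.71722765 0.21970823] [0.63219067 0.22143323] flare [0.71226781 0.13722716] [0.63005448 0.13516878]
can top [ 0.56135673 -0.09341749] straws [ 0.55605726 -0.08806967] scene base [ 0.55034716 -0.08728642] base front rim pt [ 0.58400734 -0.10158104]
parked [0.48150316 0.17432137] [0.47761801 0.16918225]
```

```bash
cat >> h.py <<'E'
from scipy.spatial.transform import Rotation as R
def pose(head,tilt,flip=1):
    h,t=np.radians([head,tilt]);y=np.array([np.cos(h)*np.sin(t),np.sin(h)*np.sin(t),-np.cos(t)])
    z=flip*np.array([-np.sin(h),np.cos(h),0]);return R.from_matrix(np.c_[np.cross(y,z),y,z])
def go(p,head,tilt,flip):
    s=get_state();r=R.from_quat(s['tcp_rot']);g=pose(head,tilt,flip);f=s['contact_force']
    print('t',round(s['time'],2),'tcp',np.round(s['eef_pos'],4),'q',np.round(s['qpos'],2),'F',np.round(f,1),'open',s['opening'])
    y=r.as_matrix()[:,1];print(' head',np.degrees(np.arctan2(y[1],y[0])),'tilt',np.degrees(np.arccos(-y[2])))
    d=np.array(p)-s['eef_pos'];v=(r.inv()*g).as_rotvec()
    print(' shift units now',np.round(r.inv().apply(d)/.12,3),'after turn',np.round(g.inv().apply(d)/.12,3))
    print(' turn units',np.round(v/2/np.pi,4),'deg',np.degrees(np.linalg.norm(v)))
E
python3 -c "
from h import *
print(R.from_quat(get_state()['tcp_rot']).as_matrix().round(2))
for f in(1,-1): go([.48,-.2,.22],50,45,f)"
```

```text
[[-0.91 -0.    0.41]
 [-0.41  0.   -0.91]
 [-0.   -1.   -0.  ]]
t 0.5 tcp [ 0.2758 -0.6161  0.2453] q [-1.3   0.29  1.58  0.    1.28 -0.15] F [0.  0.2 0.2] open 1.0008072102224286
 head 102.30231378900837 tilt 0.0030301924203962405
 shift units now [-2.97   0.211 -2.469] after turn [2.503 2.801 0.925]
 turn units [-0.1653  0.3991 -0.038 ] deg 156.11028709495844
t 0.5 tcp [ 0.2758 -0.6161  0.2453] q [-1.3   0.29  1.58  0.    1.28 -0.15] F [0.  0.2 0.2] open 1.0008072102224286
 head 102.30231378900837 tilt 0.0030301924203962405
 shift units now [-2.97   0.211 -2.469] after turn [-2.503  2.801 -0.925]
 turn units [-0.0282 -0.0682  0.1228] deg 51.57743848861463
```

send_rows(plan=[[[-0.25,0,-0.2],[0,0,0]],[[-0.25,0,-0.2],[0,0,0]],[[-0.25,0,-0.2],[0,0,0]],[[-0.25,0,-0.2],[0,0,0]],[[-0.25,0,-0.2],[0,0,0]],[[-0.25,0,-0.2],[0,0,0]],[[-0.25,0,-0.2],[0,0,0]],[[-0.25,0,-0.2],[0,0,0]],[[-0.25,0,-0.2],[0,0,0]],[[-0.25,0,-0.2],[0,0,0]],[[-0.25,0,-0.2],[0,0,0]],[[-0.25,0,-0.2],[0,0,0]]], gripper=0.65, grip_force=20)

```text
time: 1.7
eef_pos: [0.4873, -0.2047, 0.2457]
tcp_rot: [0.147, -0.691, 0.692, -0.148]
contact_force: [-0.1, -0.7, 0.6]
opening: 0.351
```

send_rows(plan=[[[0,0,0],[-0.0035,-0.0085,0.0154]],[[0,0,0],[-0.0035,-0.0085,0.0154]],[[0,0,0],[-0.0035,-0.0085,0.0154]],[[0,0,0],[-0.0035,-0.0085,0.0154]],[[0,0,0],[-0.0035,-0.0085,0.0154]],[[0,0,0],[-0.0035,-0.0085,0.0154]],[[0,0,0],[-0.0035,-0.0085,0.0154]],[[0,0,0],[-0.0035,-0.0085,0.0154]],[[0,0,0],[0,0,0]],[[0,0,0],[0,0,0]]])

```text
time: 2.7
eef_pos: [0.4866, -0.2065, 0.2452]
tcp_rot: [-0.03, 0.706, -0.479, 0.521]
contact_force: [1.2, -0.4, -0.0]
opening: 0.352
```

```bash
python3 -c "
from h import *
go([.487,-.176,.030],50,45,-1)
c=read_camera('wrist');cv2.imwrite('pics/w1.png',c['img']);print(np.round(c['mount'],3).tolist())"
```

```text
t 2.7 tcp [ 0.4866 -0.2065  0.2452] q [-0.92 -0.02  2.05  0.78  1.4  -0.48] F [ 1.2 -0.4 -0. ] open 0.35151193480980847
 head 49.80087053442666 tilt 45.015850346038086
 shift units now [ 1.13   1.406 -0.162] after turn [ 1.129  1.407 -0.16 ]
 turn units [-0.0004 -0.0003 -0.    ] deg 0.18260813714113602
[[-0.0, 0.954, 0.299, -0.076], [-0.0, -0.299, 0.954, -0.128], [1.0, 0.0, 0.001, 0.0], [0.0, 0.0, 0.0, 1.0]]
```

View pics/w1.png

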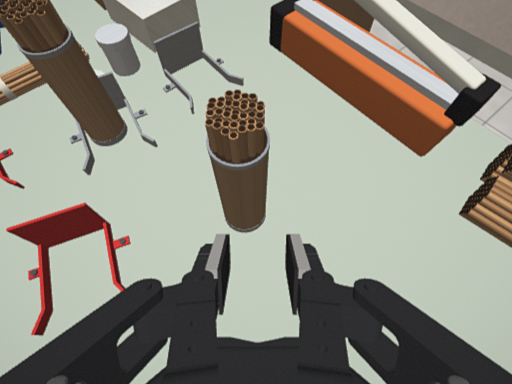

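Run:
```python
from h import *
s=get_state();c=read_camera('wrist');T=np.eye(4);T[:3,:3]=R.from_quat(s['tcp_rot']).as_matrix();T[:3,3]=s['eef_pos']
c['world_from_camera']=T@np.array(c['mount'])
p=cast(c,245.5,231,0);o=c['world_from_camera'][:2,3];d=(p-o)/np.linalg.norm(p-o)
print('can',p+d*.03,'edges mid',(cast(c,225,220,0)+cast(c,267,220,0))/2)
a,b=cast(c,192,109,0),cast(c,243,83,0);print('mouth ends',a,b,(a+b)/2)
```

```text
can [ 0.56063837 -0.08890892] edges mid [ 0.55495513 -0.10137257]
mouth ends [0.61498296 0.12330305] [0.72412842 0.11567571] [0.66955569 0.11948938]
```

send_rows(plan=[[[0.1,0.154,-0.014],[0,0,0]],[[0.1,0.154,-0.014],[0,0,0]],[[0.1,0.154,-0.014],[0,0,0]],[[0.1,0.154,-0.014],[0,0,0]],[[0.1,0.154,-0.014],[0,0,0]],[[0.1,0.154,-0.014],[0,0,0]],[[0.1,0.154,-0.014],[0,0,0]],[[0.1,0.154,-0.014],[0,0,0]],[[0.1,0.154,-0.014],[0,0,0]],[[0.1,0.154,-0.014],[0,0,0]],[[0,0,0],[0,0,0]]])

```text
time: 3.9
eef_pos: [0.503, -0.158, 0.028]
tcp_rot: [-0.031, 0.708, -0.476, 0.521]
contact_force: [-0.9, 0.1, 0.3]
opening: 0.346
```

```bash
python3 -c "
from h import *
go([.561-.044*.643,-.091-.044*.766,.030],50,45,-1)
c=read_camera('wrist');cv2.imwrite('pics/w2.png',c['img'])"
```

```text
t 3.9 tcp [ 0.503 -0.158  0.028] q [-0.83  0.33  2.15  0.94  1.05 -0.79] F [-0.9  0.1  0.3] open 0.34586490239337436
 head 50.21493798476744 tilt 45.08608229015558
 shift units now [-0.274  0.252  0.011] after turn [-0.274  0.251  0.011]
 turn units [ 0.0004 -0.0003 -0.0002] deg 0.2056334321800447
```

View pics/w2.png

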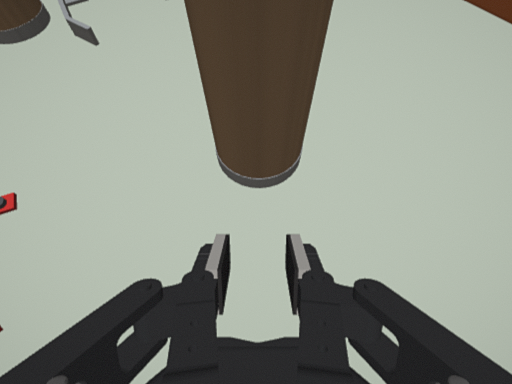

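send_rows(plan=[[[-0.03,0.03,0],[0,0,0]],[[-0.03,0.03,0],[0,0,0]],[[-0.03,0.03,0],[0,0,0]],[[-0.03,0.03,0],[0,0,0]],[[-0.03,0.03,0],[0,0,0]],[[-0.03,0.03,0],[0,0,0]],[[-0.03,0.03,0],[0,0,0]],[[-0.03,0.03,0],[0,0,0]],[[-0.03,0.03,0],[0,0,0]],[[-0.03,0.03,0],[0,0,0]],[[-0.03,0.03,0],[0,0,0]],[[-0.03,0.03,0],[0,0,0]]])

```text
time: 5.15
eef_pos: [0.5434, -0.1133, 0.0299]
tcp_rot: [-0.03, 0.706, -0.478, 0.522]
contact_force: [-1.2, -1.1, -0.4]
opening: 0.358
```

```bash
python3 -c "
from h import *
go([.561,-.091,.030],50,45,-1)
a=read_camera('wrist')['img'];b=read_camera('scene')['img'][120:312,180:380]
cv2.imwrite('pics/w3.png',np.hstack([cv2.resize(a,(400,300)),cv2.resize(b,(313,300))]))"
```

```text
t 5.15 tcp [ 0.5434 -0.1133  0.0299] q [-0.71  0.34  2.13  1.01  0.99 -0.73] F [-1.2 -1.1 -0.4] open 0.3582038314345569
 head 49.802635368797475 tilt 45.08772214099102
 shift units now [-0.168  0.167 -0.008] after turn [-0.168  0.167 -0.007]
 turn units [-0.0004 -0.     -0.0002] deg 0.1653074089420619
```

View pics/w3.png

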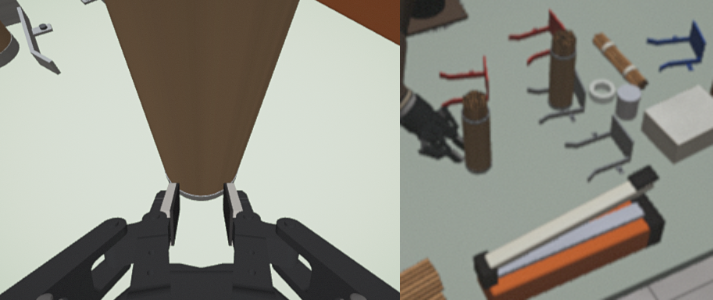

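send_rows(plan=[[[-0.045,0.045,0],[0,0,0]],[[-0.045,0.045,0],[0,0,0]],[[-0.045,0.045,0],[0,0,0]],[[-0.045,0.045,0],[0,0,0]],[[-0.045,0.045,0],[0,0,0]],[[-0.045,0.045,0],[0,0,0]],[[-0.045,0.045,0],[0,0,0]],[[-0.045,0.045,0],[0,0,0]],[[-0.045,0.045,0],[0,0,0]],[[-0.045,0.045,0],[0,0,0]],[[-0.045,0.045,0],[0,0,0]],[[-0.045,0.045,0],[0,0,0]]])

```text
time: 6.45
eef_pos: [0.6025, -0.0428, 0.0301]
tcp_rot: [-0.03, 0.706, -0.478, 0.522]
contact_force: [-0.3, -1.1, -2.0]
opening: 0.352
```

Run:
```python
from h import *
go([.631-.0437*.643,-.01-.0437*.766,.030],50,45,-1)
s=get_state();c=read_camera('wrist');cv2.imwrite('pics/w4.png',c['img'])
y=R.from_quat(s['tcp_rot']).as_matrix()[:,1];h=np.arctan2(y[1],y[0]);p=s['eef_pos']
C=p[:2]+.0437*np.array([np.cos(h),np.sin(h)]);print('C',C)
# arc plan: 12 rows, turn dphi per row about vertical; C advances Rr*dphi
h1=np.radians(89);n=12;dp=(h1-h)/n;x1=.666+.018*(.09-.192)
Rr=(x1-C[0])/(np.sin(h1)-np.sin(h)) if 0 else (x1-C[0])/sum(np.cos(h+(k+.5)*dp)*dp for k in range(n))
print('R',Rr,'end y',C[1]+Rr*sum(np.sin(h+(k+.5)*dp)*dp for k in range(n)))
# row k from pose k to k+1 in tool axes
q0=pose(np.degrees(h),45,-1);q1=pose(np.degrees(h+dp),45,-1)
L=.0437;u=lambda a:np.array([np.cos(a),np.sin(a),0])
d=Rr*dp*u(h+dp/2)-L*u(h+dp)+L*u(h);d[2]=0
print('row shift',np.round(q0.inv().apply(d)/.12,4),'turn',np.round((q0.inv()*q1).as_rotvec()/2/np.pi,5))
```

```text
t 6.45 tcp [ 0.6025 -0.0428  0.0301] q [-0.53  0.38  2.07  1.1   0.9  -0.64] F [-0.3 -1.1 -2. ] open 0.3515592305572681
 head 49.8444286620324 tilt 45.11220973825192
 shift units now [ 0.002 -0.001  0.006] after turn [ 0.002 -0.001  0.006]
 turn units [-0.0003 -0.     -0.0003] deg 0.15753728669894082
C [ 0.63072556 -0.00936623]
R 0.14193896843134488 end y 0.07970012930319449
row shift [-0.048   0.048   0.0188] turn [-0.00641 -0.00641  0.     ]
```

View pics/w4.png

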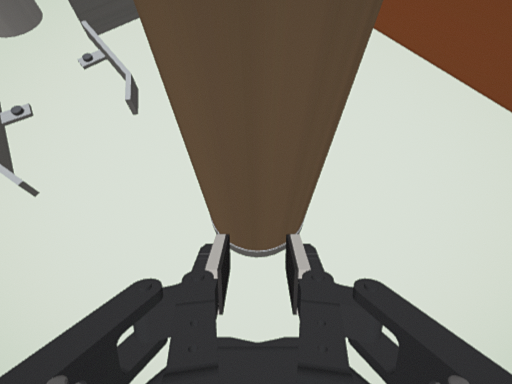

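The canister is cradled on centre (column 258). Next is the arc.

send_rows(plan=[[[-0.048,0.048,0.019],[-0.0064,-0.0064,0]],[[-0.048,0.048,0.019],[-0.0064,-0.0064,0]],[[-0.048,0.048,0.019],[-0.0064,-0.0064,0]],[[-0.048,0.048,0.019],[-0.0064,-0.0064,0]],[[-0.048,0.048,0.019],[-0.0064,-0.0064,0]],[[-0.048,0.048,0.019],[-0.0064,-0.0064,0]],[[-0.048,0.048,0.019],[-0.0064,-0.0064,0]],[[-0.048,0.048,0.019],[-0.0064,-0.0064,0]],[[-0.048,0.048,0.019],[-0.0064,-0.0064,0]],[[-0.048,0.048,0.019],[-0.0064,-0.0064,0]],[[-0.048,0.048,0.019],[-0.0064,-0.0064,0]],[[-0.048,0.048,0.019],[-0.0064,-0.0064,0]]])

```text
time: 7.7
eef_pos: [0.6635, 0.0358, 0.0304]
tcp_rot: [-0.266, 0.654, -0.275, 0.652]
contact_force: [-0.3, -0.3, -1.4]
opening: 0.354
```

```bash
python3 -c "
from h import *
go([.666,.192-.0437,.030],89,45,-1)
a=read_camera('wrist')['img'];b=read_camera('top')['img'][110:240,195:355]
cv2.imwrite('pics/w5.png',np.hstack([cv2.resize(a,(400,300)),cv2.resize(b,(369,300))]))"
```

```text
t 7.7 tcp [0.6635 0.0358 0.0304] q [-0.35  0.62  1.69  0.78  1.26 -0.75] F [-0.3 -0.3 -1.4] open 0.3542934399451585
 head 89.09011990930158 tilt 45.03169729994053
 shift units now [-0.66   0.665  0.008] after turn [-0.661  0.665  0.004]
 turn units [ 0.0002  0.0007 -0.0001] deg 0.27149427559267214
```

View pics/w5.png

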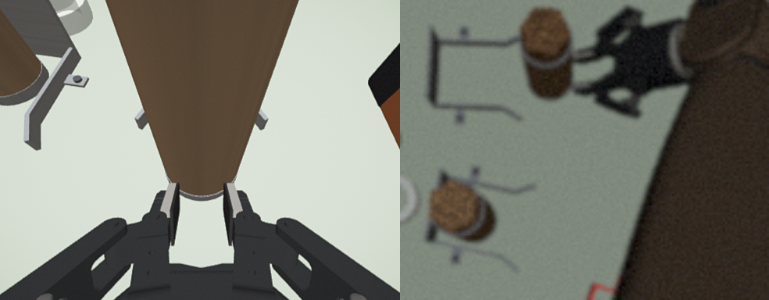

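send_rows(plan=[[[-0.045,0.045,0],[0,0,0]],[[-0.045,0.045,0],[0,0,0]],[[-0.045,0.045,0],[0,0,0]],[[-0.045,0.045,0],[0,0,0]],[[-0.045,0.045,0],[0,0,0]],[[-0.045,0.045,0],[0,0,0]],[[-0.045,0.045,0],[0,0,0]],[[-0.045,0.045,0],[0,0,0]],[[-0.045,0.045,0],[0,0,0]],[[-0.045,0.045,0],[0,0,0]],[[-0.03,0.03,0],[0,0,0]],[[-0.03,0.03,0],[0,0,0]]])

```text
time: 9.0
eef_pos: [0.6647, 0.1224, 0.0304]
tcp_rot: [-0.265, 0.655, -0.276, 0.652]
contact_force: [-0.8, -2.0, 1.1]
opening: 0.352
```

```bash
python3 -c "
from h import *
go([.666,.192-.0437,.030],89,45,-1)
a=read_camera('wrist')['img'];b=read_camera('scene')['img'][130:240,250:350]
cv2.imwrite('pics/w6.png',np.hstack([cv2.resize(a,(400,300)),cv2.resize(b,(273,300))]))"
```

```text
t 9.0 tcp [0.6647 0.1224 0.0304] q [-0.22  0.61  1.72  0.85  1.18 -0.69] F [-0.8 -2.   1.1] open 0.35214092079745624
 head 88.88935307456812 tilt 45.03411851597027
 shift units now [-0.15   0.155  0.007] after turn [-0.15   0.155  0.007]
 turn units [-0.0002  0.0003 -0.0001] deg 0.1424083348901728
```

View pics/w6.png

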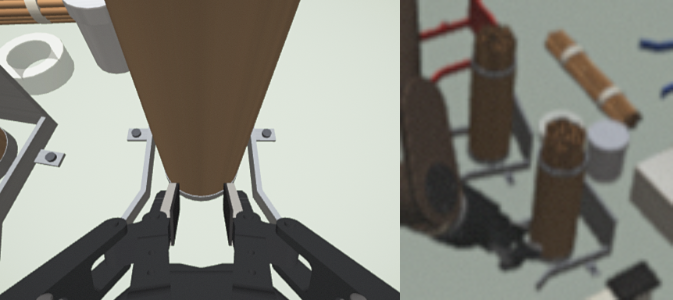

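send_rows(plan=[[[-0.014,0.014,0],[0,0,0]],[[-0.014,0.014,0],[0,0,0]],[[-0.014,0.014,0],[0,0,0]],[[-0.014,0.014,0],[0,0,0]],[[-0.014,0.014,0],[0,0,0]],[[-0.014,0.014,0],[0,0,0]],[[-0.014,0.014,0],[0,0,0]],[[-0.01,0.01,0],[0,0,0]]])

```text
time: 9.9
eef_pos: [0.665, 0.1405, 0.0304]
tcp_rot: [-0.264, 0.655, -0.276, 0.652]
contact_force: [0.4, -2.5, 0.6]
opening: 0.356
```

send_rows(plan=[[[-0.006,0.006,0],[0,0,0]],[[-0.006,0.006,0],[0,0,0]]])

```text
time: 10.1
eef_pos: [0.6651, 0.1423, 0.0304]
tcp_rot: [-0.264, 0.655, -0.276, 0.652]
contact_force: [-0.6, -1.1, -0.1]
opening: 0.349
```

send_rows(plan=[[[-0.006,0.006,0],[0,0,0]],[[-0.006,0.006,0],[0,0,0]]])

```text
time: 10.3
eef_pos: [0.6651, 0.1443, 0.0304]
tcp_rot: [-0.264, 0.655, -0.276, 0.652]
contact_force: [-0.8, -1.8, -0.0]
opening: 0.351
```

send_rows(plan=[[[-0.006,0.006,0],[0,0,0]],[[-0.006,0.006,0],[0,0,0]]])

```text
time: 10.5
eef_pos: [0.6652, 0.1464, 0.0304]
tcp_rot: [-0.264, 0.655, -0.276, 0.652]
contact_force: [-0.3, -1.9, 0.7]
opening: 0.351
```

send_rows(plan=[[[-0.006,0.006,0],[0,0,0]]])

```text
time: 10.6
eef_pos: [0.6652, 0.1474, 0.0304]
tcp_rot: [-0.264, 0.655, -0.276, 0.652]
contact_force: [0.3, -2.5, 0.1]
opening: 0.349
```

send_rows(plan=[[[-0.006,0.006,0],[0,0,0]]])

```text
time: 10.7
eef_pos: [0.6652, 0.1485, 0.0304]
tcp_rot: [-0.264, 0.655, -0.276, 0.652]
contact_force: [0.2, -2.2, -0.1]
opening: 0.347
```

send_rows(plan=[[[-0.006,0.006,0],[0,0,0]]])

```text
time: 10.8
eef_pos: [0.6652, 0.1495, 0.0305]
tcp_rot: [-0.264, 0.655, -0.276, 0.652]
contact_force: [-0.3, -1.3, 0.3]
opening: 0.347
```

send_rows(plan=[[[-0.006,0.006,0],[0,0,0]]])

```text
time: 10.9
eef_pos: [0.6652, 0.1505, 0.0304]
tcp_rot: [-0.264, 0.655, -0.276, 0.652]
contact_force: [0.5, -1.3, 0.8]
opening: 0.35
```

send_rows(plan=[[[-0.006,0.006,0],[0,0,0]]])

```text
time: 11.0
eef_pos: [0.6652, 0.1515, 0.0304]
tcp_rot: [-0.264, 0.655, -0.276, 0.652]
contact_force: [0.2, -1.4, 0.9]
opening: 0.355
```

send_rows(plan=[[[-0.006,0.006,0],[0,0,0]]])

```text
time: 11.1
eef_pos: [0.6653, 0.1521, 0.0304]
tcp_rot: [-0.265, 0.655, -0.277, 0.652]
contact_force: [-1.4, -5.5, 1.5]
opening: 0.35
```

```bash
python3 -c "
from h import *
go([.666,.192-.0437,.030],89,45,-1)
a=read_camera('wrist')['img'];b=read_camera('scene')['img'][130:240,250:350];t=read_camera('top')['img'][115:170,200:260]
cv2.imwrite('pics/w7.png',np.hstack([cv2.resize(a,(320,240)),cv2.resize(b,(218,240)),cv2.resize(t,(262,240),interpolation=2)]))"
```

```text
t 11.1 tcp [0.6653 0.1521 0.0304] q [-0.17  0.61  1.72  0.87  1.15 -0.67] F [-1.4 -5.5  1.5] open 0.3495818162123129
 head 88.86343201640963 tilt 44.97719239379048
 shift units now [ 0.024 -0.02   0.006] after turn [ 0.024 -0.02   0.006]
 turn units [-0.0003  0.0003  0.0001] deg 0.15653567633679769
```

View pics/w7.png

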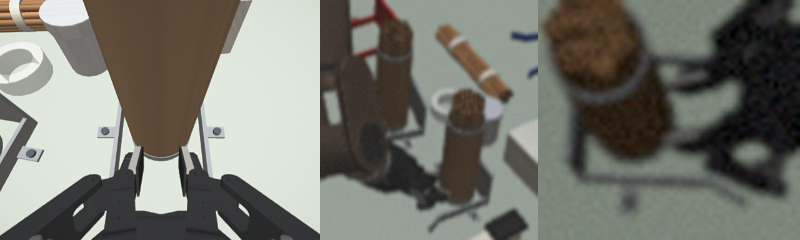

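send_rows(plan=[[[-0.003,0.003,0],[0,0,0]]])

```text
time: 11.35
eef_pos: [0.6654, 0.1522, 0.0304]
tcp_rot: [-0.265, 0.655, -0.277, 0.652]
contact_force: [-0.5, -7.3, 0.9]
opening: 0.349
```

The force rises while the tool stays put, so the canister is against the plate. I'll back straight out.

send_rows(plan=[[[0.02,-0.02,0],[0,0,0]],[[0.03,-0.03,0],[0,0,0]],[[0.06,-0.06,0],[0,0,0]],[[0.1,-0.1,0],[0,0,0]],[[0.1,-0.1,0],[0,0,0]],[[0.1,-0.1,0],[0,0,0]],[[0.1,-0.1,0],[0,0,0]],[[0.1,-0.1,0],[0,0,0]],[[0.1,-0.1,0],[0,0,0]],[[0.1,-0.1,0],[0,0,0]],[[0.1,-0.1,0],[0,0,0]],[[0,0,0],[0,0,0]]])

```text
time: 12.55
eef_pos: [0.6632, -0.0042, 0.0305]
tcp_rot: [-0.264, 0.655, -0.278, 0.652]
contact_force: [-0.2, 0.2, -0.1]
opening: 0.35
```

Run:
```python
from h import *
go([.666,0,.03],89,45,-1)
a=read_camera('wrist')['img'];t=read_camera('top')['img'][110:240,190:320];b=read_camera('scene')['img'][130:240,250:350]
cv2.imwrite('pics/w8.png',np.hstack([cv2.resize(t,(480,480),interpolation=2),np.vstack([cv2.resize(a,(320,240)),cv2.resize(b,(320,240))])]))
```

```text
t 12.55 tcp [ 0.6632 -0.0042  0.0305] q [-0.4   0.64  1.67  0.75  1.29 -0.78] F [-0.2  0.2 -0.1] open 0.35024660733707613
 head 88.66901193751958 tilt 44.99572155382374
 shift units now [-0.022  0.028  0.023] after turn [-0.022  0.028  0.023]
 turn units [-0.0007  0.0001  0.    ] deg 0.23611826572944103
```

View pics/w8.png

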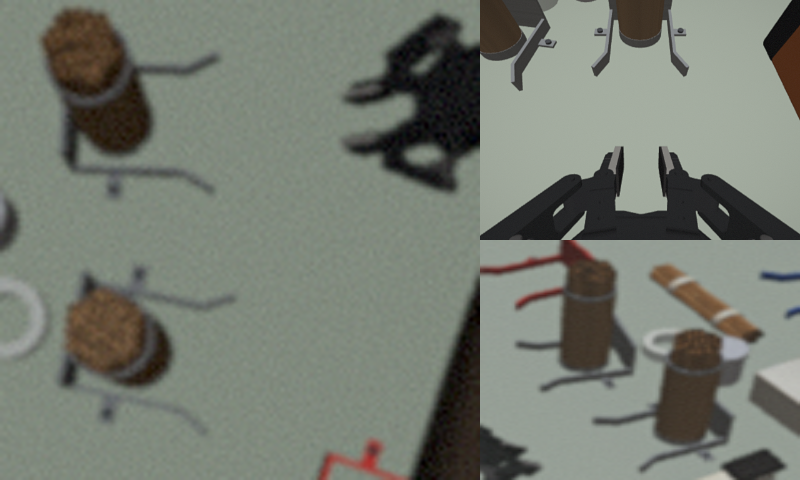

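```bash
python3 -c "
from plant import *
print(sign_off())"
```

```text
the job is handed in; nothing more can be done
None
```

I pushed the loose canister into the empty steel bay, the far one, and left it standing against the back plate. I then backed the hand off about 16 cm and handed the job in at about 12.7 s.

- **How it was pushed:** I used the half-open fingers as a cradle, tilted 45° and touching about 3 cm above the table, and never gripped it. It went along a straight leg, then an arc, then straight down the bay's axis.
- **Contact with the plate:** At the end the push force rose from about 2 N to 7 N while the tool stopped moving. That was about 4 mm deeper than my camera estimate of the bay. I trusted the contact rather than the estimate and did not measure the final position separately.
- **Last pictures:** They show the canister upright and centred between the rails. The parked canister and the bystanders in view look undisturbed. The spray bottle, tub and glove box were outside the final crops, or nearly so. The tool force reads about zero.

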